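Slide the axle stub to its mark and hold a spread circlip at its groove

ROBOT

A 6-joint arm with a two-finger parallel gripper is mounted at the origin on the work surface. World frame = base frame: x ahead of the robot, y to its left, z up, the work surface at z = 0. Lengths are in m, angles in rad, forces in N, time in s.
With the tool pointing down it reaches from about 0.3 to 0.75 m from the base axis. Payload 8.5 kg.
Tool frame: the origin (TCP) lies between the finger pads; the fingertips stand 25 mm ahead of it and the grasp point (between the pads) lies 6 mm ahead of it; z points along the fingers, y is the line along which they close (so a half turn about z gives the same grasp; the last joint's range is limited). The gripper opens to 88 mm and grips with 3 to 60 N. Pads are 18 mm wide; open, the fingers measure 123 mm over their backs; the gripper's body (75 mm by 187 mm) begins 45 mm behind the grasp point.
Start: joints at [-1.367, 0.381, 1.297, -0, 1.464, -0.215], TCP at [0.224, -0.502, 0.224] pointing down, gripper open.
Joint ranges: [-3.11, 3.11], [-0.89, 2.33], [0.22, 2.48], [-1.42, 4.56], [0.17, 2.85], [-2.88, 2.88]. Speed limits (rad/s): [2.39, 2.39, 3.14, 3.14, 3.14, 3.14].

INTERFACE

Orientations are given as a unit quaternion [w, x, y, z].
In Python, from station import state, cams, job gives the robot as it stands.
- The arm moves only by the shell command python3 -m inch 'ROWS' [FORCE]. ROWS is JSON, one flat list of numbers, 7 for each row, row after row: the turn, a rotation vector about the tool's x, y, z in degrees, then the shift along the tool's x, y, z in units of 25 mm (1.0 is 25 mm), then the gripper command: -1 is fully open, 1 is shut, values between are in proportion. A call has 1 to 12 rows; each row shifts and turns the commanded pose from where the row before left it, along the tool's axes as they then stand; what a row does not reach is not made up. A row lasts 1/12 s, in which the tool goes at most 41.7 mm and 7.16 degrees, less where a joint would pass 70% of its speed; a pose out of reach is approached as far as the arm can. A call is refused whole if a number of a shift passes 1 or a number of a turn 7.16, either way. A call with a gripper value outside its range is refused whole. The fingers move at their own pace and stop on an object; FORCE is the grip in N (left out, the last holds). Time passes only in rows, so rows that do not move let the fingers close. It gives the time, the measured TCP pose, the force, the opening and the grip force at its end, in the units of the state.
- state(): the state, without advancing time (a new reading comes with each control period).
- cams.snapshot(name): name is "scene" or "top"; returns the picture (384x512x3 uint8, red, green, blue); there is no depth.
- cams.calibration(name): a dict with "fx", "fy", "cx", "cy" (pixels), "k1" (the pictures are not rectified: a ray, as slopes to the right and down, at radius r is drawn at 1 + k1 r^2 times it, then the intrinsics apply), "rvec" (rotation vector, rad) and "tvec" (3), from world to camera coordinates, as OpenCV has them. Camera axes: x right, y down, z forward; pixel columns grow to the right and rows downward; lengths in m; the calibration is good to about 2 mm. A picture is of the moment at which its call begins. calibration takes no time and is no camera call.
- job.hand_in(): hands the job in; it is judged then, once.
The state is a dict: "t": time; "joint_positions": joint angles; "qvel": joint speeds; "joint_efforts": joint torques, N m; "ee_pos": TCP position; "eef_rot": TCP orientation; "wrist_force": force on the tool from outside, world axes, zero at the start; "moment": the same for the moment, N m; "finger_gap": finger opening in m; "grip_force": force on a finger pad.
Only numpy, scipy, OpenCV 4.12 (cv2) and the standard library are available. Lean on these libraries where they do the work, as an engineer would, in place of code of your own. Each camera call takes 0.05 s, during which the arm holds its last target. There are 200 camera calls.

TASK

Slide the axle stub along the bench, without lifting or tipping it, from the yellow circle until it stands wholly inside the blue circle, and let go of it. Then take the red-handled circlip pliers out of their stand by squeezing the handles until the circlip on the tips is fully spread, bring the spread circlip centred over the end of the shaft, and slide it down to the gold-coloured groove. Finish while still holding it there: circlip fully spread, level with the groove, round the shaft without leaning on it or on the bearing, with the other parts on the bench left where they lie.

Things in the scene. Friction and masses are not known exactly. Their poses are not given: they have to be found in the camera images.
- axle_stub: Loose upright steel axle stub, 0.7-0.95 kg, 92 mm tall, round about z. Origin: centre of underside. Flange 90 mm across, 14 high; bearing 64 across, from 20 to 40 mm height; shaft 42 across from 40 to 92 (top edge bevelled 3 mm) with a gold groove, 36 across, from 44 to 58 mm. Pinch it from above by the plain shaft over the groove (58-89 mm height).
- groove (a point): Point on the stub's axis at mid-height of the groove, 51 mm above the stub's underside; axes as the stub's.
- assembly_mark: Blue painted circle flat on the bench (line 57 to 63 mm radius): where the stub must go. Origin: its centre, at bench height.
- parking_mark: Yellow painted circle flat on the bench, same size: where the stub starts. Origin: its centre.
- pliers: Loose spreading circlip pliers, 0.26 kg, upright in a stand, red handles up. Origin: centre of the underside of the dark crossbar (34 x 76 x 12 mm in x, y, z) that rests on the stand; z up, x towards the circlip, y across the handles. Below it two jaws go down, then forward to the tips, which carry the circlip (it cannot come off). Lift straight up out of the stand.
- ring_center (a point): Centre of the spread circlip, mid-thickness: 55 mm in +x and 46 mm below the pliers' origin; axes as the pliers'. Circlip: steel, level, 4 mm thick, 6 mm wide, open towards the pliers; fully spread 50 mm inside and 62 mm outside diameter; relaxed only about 40 mm wide inside, so it does not pass over the shaft.
- grip_mid (a point): Midway between the two red handle grips, 66 mm above the pliers' origin: where to squeeze, along y; axes as the pliers'. Grips are 20 mm wide (x), from 32 to 86 mm above the origin; relaxed they splay: outer faces 58 mm apart at this height, 66 mm at the tops; squeezed to the stop they are parallel and upright, 34 mm apart.
- handle_l (a joint): Angle of each handle (both move together): 0 relaxed, 0.2 rad squeezed to the stop, where the circlip is fully spread. Springs: about 3 N at each handle to begin, 9 N at the stop; they reopen when let go.
- pliers_stand: Fixed stand for the pliers: white base 110 x 90 mm, grey post, and a two-armed fork open towards its +x side, whose top, on which the crossbar rests, is 100 mm above the bench. Origin: centre of the fork, at bench height; the pliers' axes lie along its axes within 0.03 rad.
- race_a: Bystander: loose steel bearing race, 60 mm across, 14 mm high. Origin: centre of its underside.
- race_b: Bystander: loose steel bearing race, 68 mm across, 16 mm high. Origin: centre of its underside.
- bearing: Bystander: loose roller bearing, 60 mm across, 21 mm high. Origin: centre of its underside.
- grease_can: Bystander: red-banded can, 84 mm across, 100 mm tall. Origin: centre of its underside.
- wrench: Bystander: wrench lying on the bench.
- hammer: Bystander: hammer lying on the bench.
- nut_tray: Bystander: blue tray, 100 x 140 x 35 mm. Origin: centre of its underside.
Things that resemble listed ones, but are neither listed nor needed, are in the scene too. What is shaped like the axle_stub but purple is not meant.

How it is judged:
By the outcome, as a careful person would: the job done as asked, in the order asked, and still so for the second after the job is handed in, while the arm keeps its last pose, push and grip.
It also fails if it takes over 53 s, if anything falls off the work surface, if the arm or the gripper's body presses on something with over 40 N, if the wrist force passes 120 N, or if a joint passes its speed limit or range.

## Working session

There is one attempt and no reset: what is moved stays moved. The work goes in short steps, Python scripts to look and compute and a shell command to move; the robot and the scene stay as the last step left them, time stands still between calls to the robot, and variables do not carry over. Pictures are saved under pics/ and viewed, at most 10 in all, crops included, and the job is handed in when it is done.

```bash
ls; mkdir -p pics
python3 - <<'E'
from station import state,cams,job
import cv2,numpy as np
s=state();print({k:np.round(v,3).tolist() for k,v in s.items()})
for n in("scene","top"):
    im=cams.snapshot(n);np.save(f"pics/{n}0.npy",im);c=cams.calibration(n);print(n,c)
    cv2.imwrite(f"pics/{n}0.png",cv2.resize(im[:,:,::-1],(800,600),interpolation=cv2.INTER_CUBIC))
E
```

```text
pics
{'t': 0.0, 'joint_positions': [-1.367, 0.381, 1.298, -0.0, 1.464, -0.215], 'qvel': [0.001, 0.001, 0.002, 0.001, 0.0, 0.001], 'joint_efforts': [0.001, -43.793, -22.455, 0.071, 0.035, -0.0], 'ee_pos': [0.224, -0.502, 0.223], 'eef_rot': [-0.001, 0.978, 0.208, -0.0], 'wrist_force': [0.376, -0.265, -0.275], 'moment': [0.029, -0.028, 0.032], 'grip_force': 0.0, 'finger_gap': 0.088}
scene {'fx': 368.77031502174094, 'fy': 368.77031502174094, 'cx': 254.51895706004535, 'cy': 189.14607287194042, 'k1': 0.017728285953216502, 'rvec': array([ 1.53086277,  2.12973228, -0.80293865]), 'tvec': array([ 0.15526318, -0.30956037,  1.50460484])}
top {'fx': 454.6906433908911, 'fy': 454.6906433908911, 'cx': 255.15367827699382, 'cy': 193.7674355474014, 'k1': -0.17653693033284595, 'rvec': array([ 2.05579943, -2.15261831,  0.23261347]), 'tvec': array([0.0186571 , 0.55127649, 1.59504711])}
```

View pics/scene0.png

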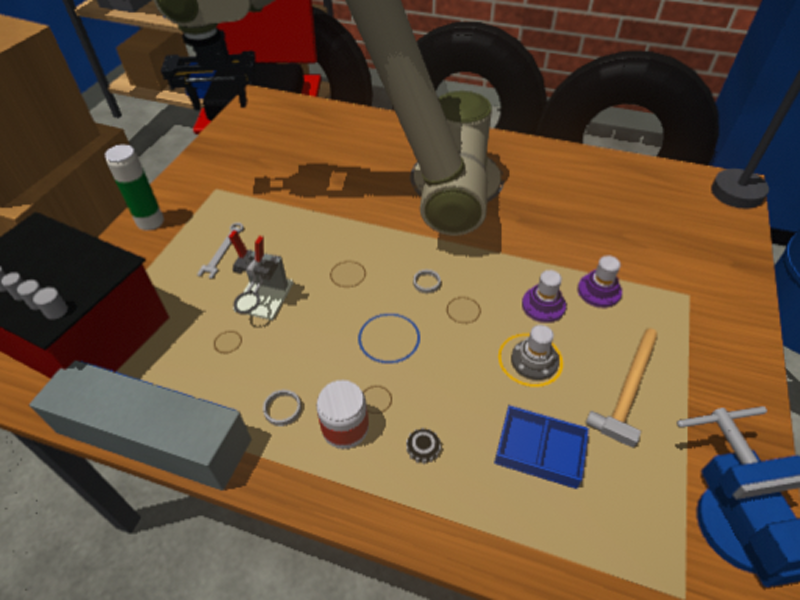

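View pics/top0.png

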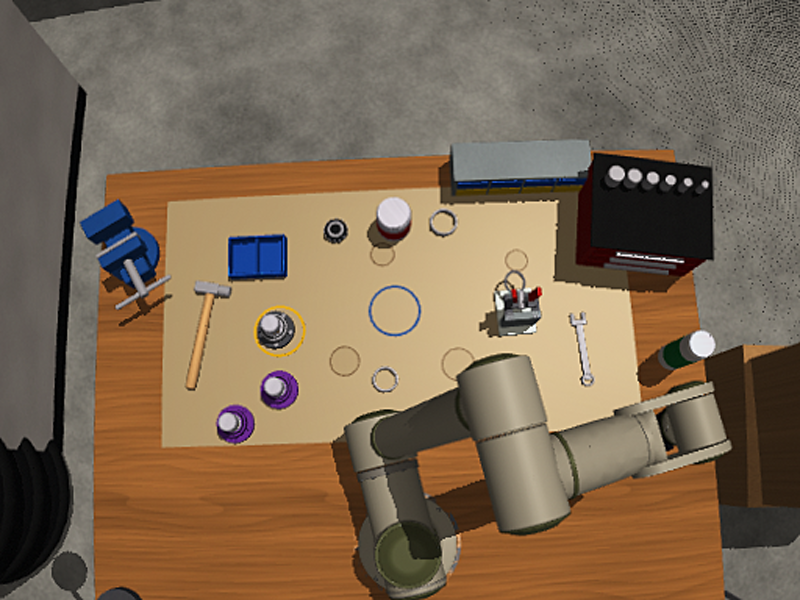

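The scene image shows the grey stub in the yellow ring at (535,355), two purple look-alikes at (545,298) and (600,285), the blue ring at (389,338), and the red-handled pliers in the stand at (260,275) with the circlip towards (247,302). In the top image the same items are: stub (275,328), purple ones (280,388) and (235,424), blue ring (395,310), pliers (518,305), circlip (511,285).

The only grey stub stands in the yellow circle, so that is the one meant. The others are purple. I'll measure and take one crop.

```bash
cat > h.py <<'E'
import numpy as np,cv2
from station import state,cams
def ray(n,uv):
    c=cams.calibration(n);K=np.array([[c["fx"],0,c["cx"]],[0,c["fy"],c["cy"]],[0,0,1]])
    p=cv2.undistortPoints(np.float64(uv).reshape(-1,1,2),K,np.array([c["k1"],0,0,0.])).reshape(-1,2)
    R=cv2.Rodrigues(c["rvec"])[0];d=np.c_[p,np.ones(len(p))]@R
    return -R.T@c["tvec"],d
def plane(n,uv,z):
    o,d=ray(n,uv);return (o+d*((z-o[2])/d[:,2])[:,None])[:,:2]
def tri(a,b):
    (o,d),(p,e)=ray("top",a),ray("scene",b);d,e=d[0],e[0]
    s=np.linalg.lstsq(np.c_[d,-e],p-o,rcond=None)[0];A,B=o+s[0]*d,p+s[1]*e
    return (A+B)/2,np.linalg.norm(A-B)
def proj(n,P):
    c=cams.calibration(n);K=np.array([[c["fx"],0,c["cx"]],[0,c["fy"],c["cy"]],[0,0,1]])
    return cv2.projectPoints(np.float64(P).reshape(-1,1,3),c["rvec"],c["tvec"],K,np.array([c["k1"],0,0,0.]))[0].reshape(-1,2)
def circ(P):
    A=np.c_[2*P,np.ones(len(P))];x=np.linalg.lstsq(A,(P**2).sum(1),rcond=None)[0]
    return x[:2],np.sqrt(x[2]+x[:2]@x[:2])
def hsv(im): return cv2.cvtColor(im,cv2.COLOR_RGB2HSV)
def blobs(m,roi,mn=4):
    x0,y0,x1,y1=roi;M=np.zeros_like(m,np.uint8);M[y0:y1,x0:x1]=m[y0:y1,x0:x1]
    n,l,s,c=cv2.connectedComponentsWithStats(M)
    return [(np.round(c[i],1).tolist(),int(s[i,4]),s[i,:4].tolist(),np.argwhere(l==i)[:,::-1]) for i in range(1,n) if s[i,4]>=mn]
E
python3 - <<'E'
from h import *
T=np.load("pics/top0.npy");S=np.load("pics/scene0.npy")
for n,im,ry,rb,rr,rw in(("top",T,(155,190,200,235),(230,175,275,220),(310,175,355,215),(160,195,190,222)),("scene",S,(310,205,370,250),(220,190,280,240),(140,140,180,180),(330,200,360,230))):
    h=hsv(im);H,s,V=h[...,0],h[...,1],h[...,2]
    for nm,m,r in(("yel",(H>18)&(H<32)&(s>190)&(V>120),ry),("blue",(H>100)&(H<125)&(s>90),rb)):
        x0,y0,x1,y1=r;q=np.argwhere(m[y0:y1,x0:x1])[:,::-1]+[x0,y0]
        print(n,nm,len(q),circ(plane(n,q,0)))
    for b in blobs(((H<8)|(H>172))&(s>150)&(V>70),rr):print(n,"red",b[:3])
    for b in blobs((s<40)&(V>170),rw):print(n,"white",b[:3],plane(n,[b[0]],.092))
a=cv2.resize(T[165:245,150:230,::-1],(390,390),interpolation=cv2.INTER_CUBIC)
b=cv2.resize(T[165:225,305:365,::-1],(390,390),interpolation=cv2.INTER_CUBIC)
cv2.imwrite("pics/c1.png",np.hstack([a,b]))
E
```

```text
top yel 129 (array([0.51047167, 0.28495117]), np.float64(0.05984061013903324))
top blue 110 (array([0.54800081, 0.00526381]), np.float64(0.06001298518042798))
top red ([328.8, 187.6], 17, [327, 185, 4, 6])
top red ([344.9, 186.5], 16, [344, 184, 3, 6])
top white ([172.3, 206.2], 85, [167, 202, 11, 10]) [[0.51290796 0.29145504]]
top white ([179.6, 208.9], 10, [179, 205, 2, 8]) [[0.501909  0.2651861]]
scene yel 158 (array([0.50849311, 0.2825808 ]), np.float64(0.059810307218865884))
scene blue 74 (array([0.54570235, 0.00263088]), np.float64(0.059931175842034015))
scene red ([150.8, 155.7], 53, [147, 148, 9, 17])
scene red ([164.7, 158.0], 44, [163, 151, 5, 16])
scene red ([155.5, 157.5], 6, [154, 155, 4, 6])
scene white ([346.1, 212.9], 111, [340, 208, 13, 11]) [[0.51333541 0.28908155]]
```

View pics/c1.png

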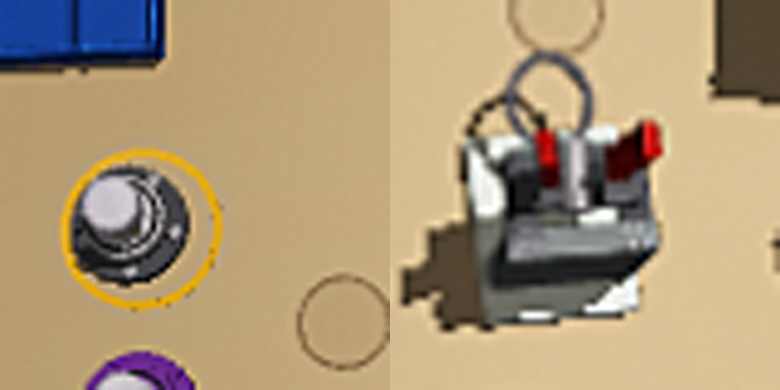

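The crop confirms it: the grey stub is in the yellow ring, slightly towards the ring's upper left. The pliers' circlip points up in the picture, which is +x. I'll set out for the stub.

```bash
python3 -m inch '[0,0,6,0,0,-0.4,-1, 0,0,6,0,0,-0.4,-1, 0,0,6,0,0,-0.4,-1, 0,0,6,0,0,-0.4,-1, 0,0,0,0.36,-1,0,-1, 0,0,0,0.36,-1,0,-1, 0,0,0,0.36,-1,0,-1, 0,0,0,0.36,-1,0,-1, 0,0,0,0.36,-1,0,-1, 0,0,0,0.36,-1,0,-1, 0,0,0,0.36,-1,0,-1, 0,0,0,0.36,-1,0,-1]' 20
python3 -m inch '[0,0,0,0.36,-1,0,-1, 0,0,0,0.36,-1,0,-1, 0,0,0,0.36,-1,0,-1, 0,0,0,0.36,-1,0,-1, 0,0,0,0.36,-1,0,-1, 0,0,0,0.36,-1,0,-1, 0,0,0,0.36,-1,0,-1, 0,0,0,0.36,-1,0,-1, 0,0,0,0.36,-1,0,-1, 0,0,0,0.36,-1,0,-1, 0,0,0,0.36,-1,0,-1, 0,0,0,0.36,-1,0,-1]'
```

```text
t: 1.1
ee_pos: [0.2958, -0.3011, 0.2636]
eef_rot: [-0.0, 1.0, -0.0, -0.0]
wrist_force: [0.5, -0.4, -0.1]
finger_gap: 0.0884
grip_force: 0.0
t: 2.1
ee_pos: [0.4037, -0.0011, 0.2637]
eef_rot: [-0.0, 1.0, -0.0, -0.0]
wrist_force: [0.9, -0.6, 0.3]
finger_gap: 0.0883
grip_force: 0.0
```

```bash
python3 -m inch '[0,0,0,0.365,-0.97,0,-1, 0,0,0,0.365,-0.97,0,-1, 0,0,0,0.365,-0.97,0,-1, 0,0,0,0.365,-0.97,0,-1, 0,0,0,0.365,-0.97,0,-1, 0,0,0,0.365,-0.97,0,-1, 0,0,0,0.365,-0.97,0,-1, 0,0,0,0.365,-0.97,0,-1, 0,0,0,0.365,-0.97,0,-1, 0,0,0,0.365,-0.97,0,-1, 0,0,0,0.365,-0.97,0,-1, 0,0,0,0.365,-0.97,0,-1]'
python3 -m inch '[0,0,0,0,0,0.9,-1, 0,0,0,0,0,0.9,-1, 0,0,0,0,0,0.9,-1, 0,0,0,0,0,0.9,-1]'
python3 - <<'E'
from h import *
T=cams.snapshot("top");S=cams.snapshot("scene");np.save("pics/top1.npy",T);np.save("pics/scene1.npy",S)
a=cv2.resize(T[160:230,300:370,::-1],(400,400),interpolation=cv2.INTER_CUBIC)
b=cv2.resize(S[140:210,130:200,::-1],(400,400),interpolation=cv2.INTER_CUBIC)
cv2.imwrite("pics/c2.png",np.vstack([np.hstack([a,b])]))
a=cv2.resize(T[165:245,140:220,::-1],(400,400),interpolation=cv2.INTER_CUBIC)
b=cv2.resize(S[170:250,300:380,::-1],(400,400),interpolation=cv2.INTER_CUBIC)
cv2.imwrite("pics/c3.png",np.vstack([np.hstack([a,b])]))
E
```

```text
t: 3.1
ee_pos: [0.5133, 0.2898, 0.2634]
eef_rot: [0.0, 1.0, 0.0, -0.0]
wrist_force: [0.4, -0.3, -0.0]
finger_gap: 0.0881
grip_force: 0.0
t: 3.43
ee_pos: [0.5129, 0.2886, 0.1724]
eef_rot: [0.0, 1.0, 0.0, -0.0]
wrist_force: [0.6, -0.0, -1.3]
finger_gap: 0.0884
grip_force: 0.0
```

View pics/c2.png

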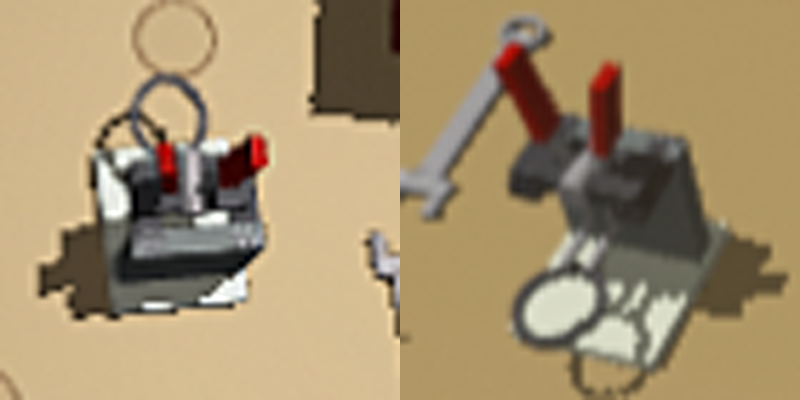

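View pics/c3.png

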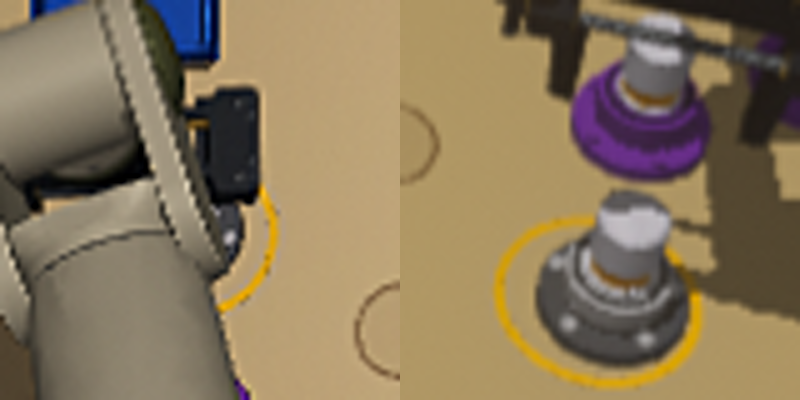

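The gripper is over the stub, and the pliers crop shows both red handles and the circlip clearly. I'll descend and pinch.

```bash
python3 -m inch '[0,0,0,0,0,0.88,-1, 0,0,0,0,0,0.88,-1, 0,0,0,0,0,0.88,-1, 0,0,0,0,0,0.8,-1, 0,0,0,0,0,0,-1, 0,0,0,0,0,0,0.3, 0,0,0,0,0,0,0.6, 0,0,0,0,0,0,1, 0,0,0,0,0,0,1, 0,0,0,0,0,0,1, 0,0,0,0,0,0,1]' 20
```

```text
t: 4.45
ee_pos: [0.5134, 0.2886, 0.0884]
eef_rot: [-0.0, 1.0, -0.0, 0.0]
wrist_force: [-0.0, -0.1, 0.1]
finger_gap: 0.0502
grip_force: 0.0
```

```bash
python3 -m inch '[0,0,0,0,0,0.16,1, 0,0,0,0,0,0,1, 0,0,0,0,0,0,1, 0,0,0,0,0,0,1, 0,0,0,0,0,0,1]' 20
```

```text
t: 4.87
ee_pos: [0.5132, 0.2885, 0.0838]
eef_rot: [0.0, 1.0, -0.0, -0.0]
wrist_force: [-0.2, -0.8, -0.2]
finger_gap: 0.0168
grip_force: 0.0
```

Run:
```python
from h import *
S=cams.snapshot("scene");np.save("pics/scene2.npy",S)
print(proj("scene",[[0.5132,.2885,.0778],[.513,.290,.092],[.513,.290,0]]))
cv2.imwrite("pics/c4.png",cv2.resize(S[150:250,290:410,::-1],(720,600),interpolation=cv2.INTER_CUBIC))
```

```text
[[345.04472067 215.78621172]
 [346.44229428 212.89181538]
 [341.13528409 231.14762685]]
```

View pics/c4.png

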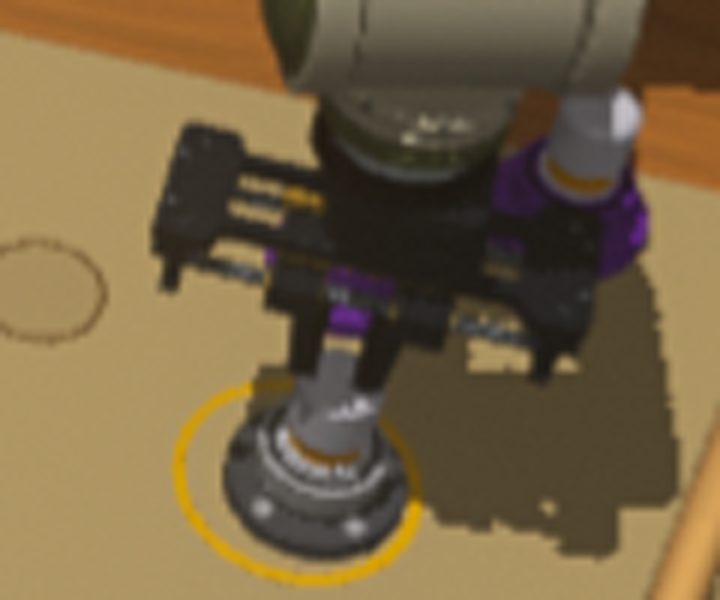

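The jaws show at about (338,383) in the crop, above or behind the shaft, and the 17 mm gap says the shaft is not between them. I'll compare with projections.

Run:
```python
from h import *
print(state()["joint_positions"],state()["finger_gap"])
f=lambda P:np.round((proj("scene",P)-[290,150])*6).tolist()
for dx,dz in((0,0),(-.03,0),(0,.03)):
    x=.513+dx
    print(dx,dz,"body ends",f([[x,.2886-.0935,.1228+dz],[x,.2886+.0935,.1228+dz]]),"tips",f([[x,.2886-.017,.059+dz],[x,.2886+.017,.059+dz]]))
print(f([[.513,.29,.092],[.534,.29,.092],[.492,.29,.092],[.513,.311,.092],[.513,.29,.051]]))
c=cams.calibration("scene");R=cv2.Rodrigues(c["rvec"])[0];print(-R.T@c["tvec"])
c=cams.calibration("top");R=cv2.Rodrigues(c["rvec"])[0];print(-R.T@c["tvec"])
S=np.load("pics/scene2.npy");im=cv2.resize(S[180:240,315:375,::-1],(600,600),interpolation=cv2.INTER_NEAREST)
cv2.imwrite("pics/c5.png",im)
```

```text
[3.11198136e-01 5.78278805e-01 1.39087318e+00 1.23248145e-05
 1.17236639e+00 1.88212833e+00] 0.012837983357019096
0 0 body ends [[150.0, 288.0], [553.0, 387.0]] tips [[289.0, 409.0], [359.0, 426.0]]
-0.03 0 body ends [[164.0, 243.0], [560.0, 338.0]] tips [[300.0, 362.0], [369.0, 380.0]]
0 0.03 body ends [[157.0, 247.0], [570.0, 347.0]] tips [[299.0, 371.0], [370.0, 389.0]]
[[339.0, 377.0], [331.0, 411.0], [346.0, 344.0], [383.0, 388.0], [324.0, 428.0]]
[1.19851278 0.25758471 0.9386092 ]
[1.89517199e-01 1.12031682e-03 1.67705430e+00]
```

View pics/c5.png

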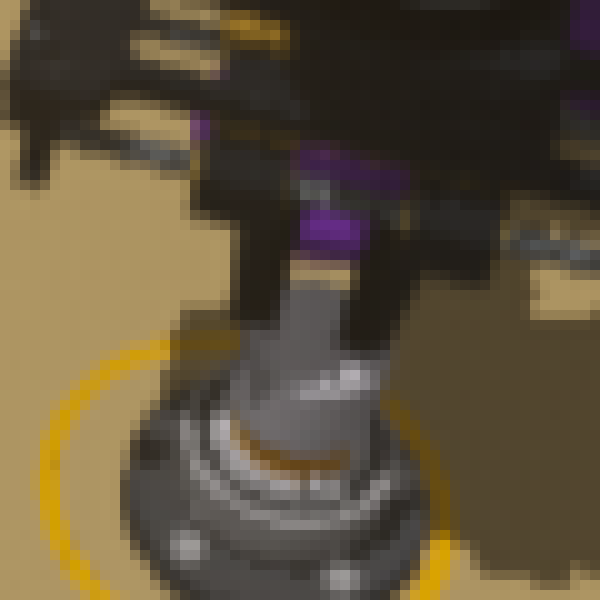

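Run:
```python
from h import *
for dx,dz in((0,0),(-.03,0),(0,.03)):
    x=.513+dx
    print(dx,dz,np.round(proj("top",[[x-.0375,.195,.24+dz],[x+.0375,.195,.24+dz],[x,.195,.24+dz]]),1).tolist())
T=np.load("pics/top1.npy");h=hsv(T)
m=(h[...,2]<60)
for b in blobs(m,(178,175,200,215),20):print(b[:3])
```

```text
0 0 [[193.6, 207.4], [193.2, 184.9], [193.4, 196.1]]
-0.03 0 [[193.7, 216.6], [193.3, 193.9], [193.5, 205.2]]
0 0.03 [[192.3, 205.7], [191.9, 182.7], [192.1, 194.1]]
([185.4, 193.8], 265, [178, 183, 14, 24])
```

The top view puts the gripper block (rows 183–206, col 192) where x is right and everything sits about 30 mm higher than reported. So the jaws closed just above the shaft top. I'll open, go down 30 mm and pinch while watching the force.

```bash
python3 -m inch '[0,0,0,0,0,0,-1, 0,0,0,0,0,0,-1, 0,0,0,0,0,0,-1, 0,0,0,0,0,0,-1, 0,0,0,0,0,0,-1, 0,0,0,0,0,0,-1, 0,0,0,0,0,0,-1, 0,0,0,0,0,0.3,-1, 0,0,0,0,0,0.3,-1, 0,0,0,0,0,0.3,-1, 0,0,0,0,0,0.25,-1]'
python3 -m inch '[0,0,0,0,0,0,1, 0,0,0,0,0,0,1, 0,0,0,0,0,0,1, 0,0,0,0,0,0,1, 0,0,0,0,0,0,1, 0,0,0,0,0,0,1, 0,0,0,0,0,0,1, 0,0,0,0,0,0,1]' 20
```

```text
t: 5.83
ee_pos: [0.5129, 0.2884, 0.0538]
eef_rot: [0.0, 1.0, -0.0, -0.001]
wrist_force: [0.2, -0.3, -0.0]
finger_gap: 0.0842
grip_force: 0.0
t: 6.5
ee_pos: [0.5139, 0.2902, 0.0564]
eef_rot: [-0.002, 1.0, -0.0, 0.002]
wrist_force: [-0.2, 6.8, 5.5]
finger_gap: 0.0416
grip_force: 20.0
```

```bash
python3 -m inch '[0,0,0,0.03,-0.07,-0.05,1, 0,0,0,0,0,0,1, 0,0,0,0,0,0,1]'
python3 - <<'E'
from h import *
print(state()["moment"],state()["wrist_force"])
S=cams.snapshot("scene");np.save("pics/scene3.npy",S)
h=hsv(S);H,s,V=h[...,0],h[...,1],h[...,2]
f=lambda P:proj("scene",P).round(1).tolist()
cv2.imwrite("pics/c6.png",cv2.resize(S[180:240,310:370,::-1],(600,600),interpolation=cv2.INTER_NEAREST))
print(f([[.514,.290,0],[.559,.290,0],[.514,.335,0],[.514,.245,0]]))
E
```

```text
t: 6.75
ee_pos: [0.5138, 0.2907, 0.0564]
eef_rot: [-0.0, 1.0, 0.0, -0.0]
wrist_force: [-0.9, 4.3, -0.3]
finger_gap: 0.0414
grip_force: 20.0
[ 0.71385468  0.14344908 -0.02027744] [-0.87840011  4.30855379 -0.34589578]
[[341.1, 231.4], [338.4, 243.4], [356.0, 235.3], [326.4, 227.6]]
```

View pics/c6.png

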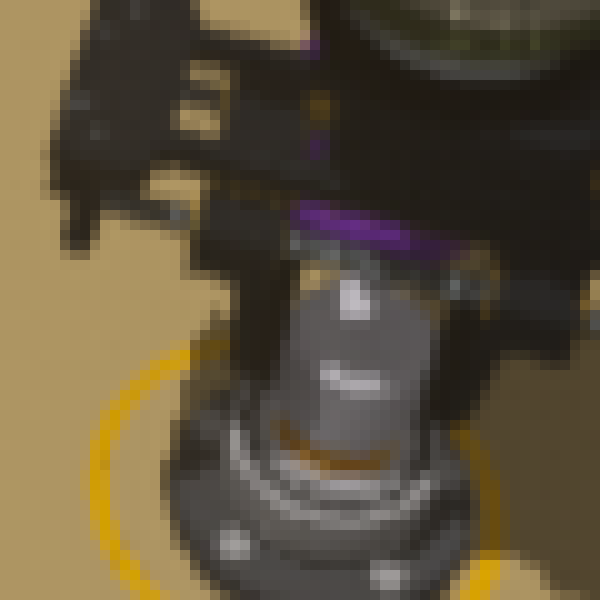

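The shaft is held properly by its plain part, with the groove visible below the jaws at about (340,460). I'll slide gently towards the blue ring.

```bash
python3 -m inch '[0,0,0,0.03,0.1,0.04,1, 0,0,0,0.06,0.3,0,1, 0,0,0,0.06,0.5,0,1, 0,0,0,0.06,0.6,0,1, 0,0,0,0.06,0.6,0,1, 0,0,0,0.06,0.6,0,1, 0,0,0,0.06,0.6,0,1, 0,0,0,0.06,0.6,0,1, 0,0,0,0.06,0.6,0,1, 0,0,0,0.06,0.6,0,1, 0,0,0,0.06,0.6,0,1, 0,0,0,0.06,0.6,0,1]'
```

```text
t: 7.8
ee_pos: [0.5319, 0.1335, 0.0566]
eef_rot: [-0.001, 1.0, -0.0, 0.001]
wrist_force: [-2.5, 28.7, 32.9]
finger_gap: 0.0419
grip_force: 20.5
```

```bash
python3 -m inch '[0,0,0,0.05,0.4,-0.04,1, 0,0,0,0.05,0.3,0,1, 0,0,0,0.05,0.3,0,1]'
```

```text
t: 8.05
ee_pos: [0.5349, 0.1079, 0.0567]
eef_rot: [-0.001, 1.0, -0.0, 0.0]
wrist_force: [-3.2, 20.9, 19.3]
finger_gap: 0.0419
grip_force: 20.4
```

```bash
python3 -m inch '[0,0,0,0.05,0.3,-0.03,1, 0,0,0,0.05,0.3,0,1, 0,0,0,0.05,0.3,0,1, 0,0,0,0.05,0.3,0,1]'
```

```text
t: 8.38
ee_pos: [0.5397, 0.0771, 0.0567]
eef_rot: [0.0, 1.0, -0.0, -0.001]
wrist_force: [0.4, 1.7, -5.7]
finger_gap: 0.0416
grip_force: 19.9
```

```bash
python3 -m inch '[0,0,0,0.03,0.2,0.015,1, 0,0,0,0.03,0.3,0,1, 0,0,0,0.03,0.3,0,1, 0,0,0,0.03,0.3,0,1, 0,0,0,0.03,0.3,0,1]'
```

```text
t: 8.8
ee_pos: [0.5437, 0.042, 0.0566]
eef_rot: [0.0, 1.0, -0.0, -0.0]
wrist_force: [-0.2, 2.3, -3.9]
finger_gap: 0.0418
grip_force: 19.9
```

```bash
python3 -m inch '[0,0,0,0.03,0.3,0.01,1, 0,0,0,0.03,0.3,0,1, 0,0,0,0.03,0.3,0,1, 0,0,0,0.03,0.3,0,1, 0,0,0,0,0.2,0,1, 0,0,0,0,0.1,0,1, 0,0,0,0,0,0,1]'
python3 -m inch '[0,0,0,0,0,0,0.2, 0,0,0,0,0,0,-0.2, 0,0,0,0,0,0,-1, 0,0,0,0,0,0,-1, 0,0,0,0,0,0,-1, 0,0,0,0,0,0,-1, 0,0,0,0,0,-0.5,-1, 0,0,0,0,0,-1,-1, 0,0,0,0,0,-1,-1, 0,0,0,0,0,-1,-1, 0,0,0,0,0,-1,-1, 0,0,0,0,0,-1,-1]'
```

```text
t: 9.38
ee_pos: [0.5467, 0.0043, 0.0564]
eef_rot: [0.0, 1.0, -0.0, 0.0]
wrist_force: [-0.0, 0.1, -3.4]
finger_gap: 0.0417
grip_force: 19.8
t: 10.38
ee_pos: [0.5465, 0.0053, 0.1954]
eef_rot: [0.0, 1.0, 0.0, 0.0]
wrist_force: [-0.0, -0.2, 0.0]
finger_gap: 0.0883
grip_force: 0.0
```

The stub is now at about (0.547,0.0045). I'll measure the handle tops, circlip and stub position.

Run:
```python
from h import *
T=np.load("pics/top0.npy");S=np.load("pics/scene0.npy")
for n,im,r in(("top",T,(315,175,355,205)),("scene",S,(140,140,180,180))):
    h=hsv(im);H,s,V=h[...,0],h[...,1],h[...,2];m=((H<8)|(H>172))&(s>150)
    x0,y0,x1,y1=r
    q=np.argwhere(m[y0:y1,x0:x1])+[y0,x0]
    a,b=q.min(0),q.max(0)
    print(n,a,b)
    for y in range(a[0],b[0]+1):print(y,' '.join(f"{V[y,x]:3d}" if m[y,x] else ' . ' for x in range(a[1],b[1]+1)))
# circlip: dark grey px in top
h=hsv(T);V=h[...,2];s=h[...,1]
print("ring, cols 318-340, rows 170-190 (V)")
for y in range(171,190):print(y,' '.join(f"{V[y,x]:3d}" for x in range(318,340)))
T2=cams.snapshot("top");np.save("pics/top3.npy",T2);S2=cams.snapshot("scene");np.save("pics/scene4.npy",S2)
```

```text
top [184 327] [193 346]
184  .   .   .   .   .   .   .   .   .   .   .   .   .   .   .   .   .  218 187  . 
185  .  147 197  .   .   .   .   .   .   .   .   .   .   .   .   .   14 235 187 174
186 135 170 192  .   .   .   .   .   .   .   .   .   .   .   38  40  21 226 190 187
187  .  159 193 102  .   .   .   .   .   .   .   .   .   47  48  47  29 213 193 182
188  .  157 194 108  .   .   .   .   .   .   .   48  45  51  52  51  35 200 195 182
189  .  167 206 138  .   .   .   .   .   .   .   52  51  55  55  51  42  92 142  . 
190  .   94 108  98  .   .   .   .   .   .   .   54  55  54  55  52  40  .   .   . 
191  .   44  45  57  .   .   .   .   .   .   .   52  52  54  51  .   .   .   .   . 
192  .   47  53  50  .   .   .   .   .   .   .   .   60  .   .   .   .   .   .   . 
193  .   .   36  59  .   .   .   .   .   .   .   .   .   .   .   .   .   .   .   . 
scene [148 147] [166 167]
148  .   .  175 154 101  .   .   .   .   .   .   .   .   .   .   .   .   .   .   .   . 
149  .  182 169 117  72  .   .   .   .   .   .   .   .   .   .   .   .   .   .   .   . 
150 175 172 137  77  66  .   .   .
[... 2546 characters left out ...]
 119 117 134 208 223 219 221 232 149  84 178 221 220 219
183  42 182 230 227 219 121  86 218 150  53  48 203 229 223 226 238 117  85 207 222 218 217
184 157 223 225 222 229 175  84 138 205 131  52 190 193 203 185 199  97 122 224 232 232 229
185 147 205 207 196 198 209 142  85 146 158 147 197 143 201 182 122 103 226 249 245 250 255
186 104 125 203 235 234 245 245 170 104 135 170 192 116 141 160 167 149 169 215 223 198 200
187  90  85 213 251 235 220 204 171 134 106 159 193 102  99 137 204 177  97 115 115  79  86
188 171  78 216 255 190 111 105 106 108  85 157 194 108  96 133 209 179  97  85  90  48  45
189 252 163 134 162  87  63  85  87  96  78 167 206 138  91 132 215 183 103  74  86  52  51
```

Run:
```python
from h import *
L,R=[329.0,187.2],[345.0,186.7]
a=plane("top",[L,R],.186);b=plane("scene",[[165.6,153.2],[148.4,149.8]],.186);print(a,b)
for A in(a,b):
    d=A[0]-A[1];print("mid",A.mean(0),"len",np.hypot(*d),"yaw",np.arctan2(-d[0],d[1]))
print(tri(L,[165.6,153.2]),tri(R,[148.4,149.8]))
ring=[[325,175],[324,176],[323.5,177],[323.2,178],[326.3,174],[327.5,173],[329.7,173.2],[331,174],[332.3,175],[333.1,176],[333.8,177],[334.4,178],[334.9,179],[335,180],[335,181],[335,182],[334.8,183],[334.2,184],[323.3,182],[323.9,183.5],[325,185]]
c,r=circ(plane("top",ring,.054));print("ring",c,r)
m=a.mean(0);print("yaw ring",np.arctan2(*(c-m)[::-1]),np.hypot(*(c-m)))
# stub now
for n,k in(("top","top3"),("scene","scene4")):
    h=hsv(np.load(f"pics/{k}.npy"));u=proj(n,[.5465,.005,.092])[0].astype(int)
    for q in blobs((h[...,1]<40)&(h[...,2]>170),(u[0]-12,u[1]-12,u[0]+12,u[1]+12),20):print(n,u,q[:3],plane(n,[q[0]],.092))
```

```text
[[ 0.53466717 -0.25681401]
 [ 0.53390101 -0.31171142]] [[ 0.5362051  -0.25601008]
 [ 0.53911223 -0.31171529]]
mid [ 0.53428409 -0.28426271] len 0.05490274933802741 yaw -0.013955406285154088
mid [ 0.53765867 -0.28386269] len 0.05578101869885927 yaw 0.05214048183728655
(array([ 0.53497324, -0.25701746,  0.18459089]), np.float64(8.728078034453593e-05)) (array([ 0.53537615, -0.31357828,  0.1819648 ]), np.float64(0.0022189227665081203))
ring [ 0.59319009 -0.28147145] 0.023511451533442855
yaw ring 0.04734960732348934 0.05897209733091925
scene [248 197] ([247.6, 198.7], 70, [242, 195, 13, 8]) [[0.55221463 0.00398222]]
```

```bash
python3 -m inch '[0,0,0,0,0,-0.9,-1, 0,0,0,0,0.6,-0.9,-1, 0,0,0,-0.05,1,0,-1, 0,0,0,-0.05,1,0,-1, 0,0,0,-0.05,1,0,-1, 0,0,0,-0.05,1,0,-1, 0,0,0,-0.05,1,0,-1, 0,0,0,-0.05,1,0,-1, 0,0,0,-0.05,1,0,-1, 0,0,0,-0.05,1,0,-1, 0,0,0,-0.02,1,0,-1, 0,0,0,0,1,0,-1]'
python3 -m inch '[0,0,0,0,0.9,0,-1, 0,0,-1.5,0,0.1,0,-1, 0,0,0,0,0,0,-1, 0,0,0,0,0,0,-1]'
python3 - <<'E'
from h import *
T=cams.snapshot("top");S=cams.snapshot("scene");np.save("pics/top4.npy",T);np.save("pics/scene5.npy",S);print(state()["ee_pos"])
# stub with arm clear
for n,im in(("top",T),("scene",S)):
    h=hsv(im);u=proj(n,[.5465,.005,.092])[0].astype(int)
    for q in blobs((h[...,1]<50)&(h[...,2]>140),(u[0]-14,u[1]-14,u[0]+14,u[1]+14),20):print(n,u,q[:3],plane(n,[q[0]],.092))
    H,s=h[...,0],h[...,1];x0,y0,x1,y1=(225,165,285,225) if n=="top" else (220,185,280,245)
    q=np.argwhere(((H>12)&(H<22)&(s>150))[y0:y1,x0:x1]);print("gold",len(q))
a=cv2.resize(T[175:225,230:280,::-1],(400,400),interpolation=cv2.INTER_NEAREST)
b=cv2.resize(S[110:190,120:200,::-1],(400,400),interpolation=cv2.INTER_NEAREST)
cv2.imwrite("pics/c7.png",np.hstack([a,b]))
E
```

```text
t: 11.48
ee_pos: [0.5357, -0.2609, 0.238]
eef_rot: [-0.0, 1.0, -0.0, -0.001]
wrist_force: [0.3, 0.2, -0.3]
finger_gap: 0.0882
grip_force: 0.0
t: 11.82
ee_pos: [0.536, -0.2846, 0.2381]
eef_rot: [-0.0, 1.0, 0.013, -0.0]
wrist_force: [-0.2, -0.1, -0.9]
finger_gap: 0.0879
grip_force: 0.0
[ 0.53620973 -0.28397245  0.2387107 ]
top [251 193] ([252.0, 193.7], 121, [244, 188, 15, 15]) [[0.54538717 0.00467952]]
gold 0
scene [248 197] ([248.1, 197.6], 115, [242, 193, 14, 11]) [[0.54776334 0.00397997]]
gold 10
```

View pics/c7.png

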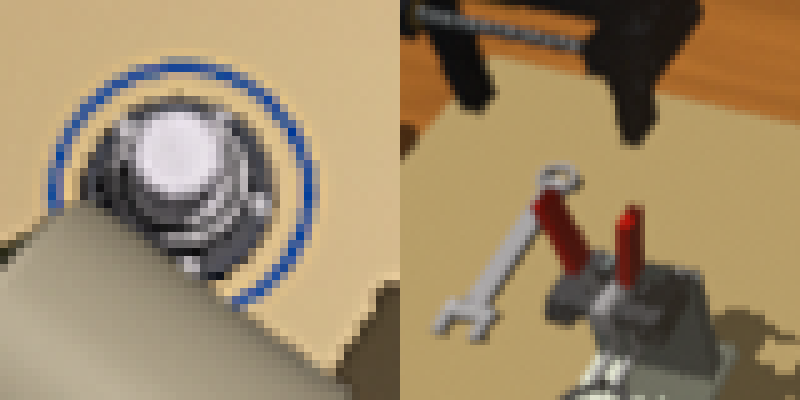

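The stub stands inside the blue ring, and the fingertips at crop (480,105) and (635,140) are well above the handles. I'll check the finger height with those tip pixels.

Run:
```python
from h import *
for z in(.213,.233,.243,.253):print(z,proj("scene",[[.536,-.284-.0527,z],[.536,-.284+.0527,z]]).round(1).tolist())
S=np.load("pics/scene5.npy");V=hsv(S)[...,2]
for nm,x0,x1,y0,y1 in(("L",128,142,122,136),("R",158,174,130,144)):
    for y in range(y0,y1):print(nm,y,' '.join(f"{v:3d}" for v in V[y,x0:x1]))
```

```text
0.213 [[139.3, 140.6], [171.5, 148.2]]
0.233 [[137.6, 135.4], [170.2, 143.0]]
0.243 [[136.7, 132.7], [169.5, 140.3]]
0.253 [[135.8, 130.0], [168.8, 137.7]]
L 122  59  17  15  14  16  13  12  16  51 127 184 184 183 181
L 123  74  20  15  16  14  14  12  13  39 114 183 186 183 183
L 124 106  30  14  16  15  15  15  13  22  79 156 184 184 182
L 125 134  60  16  15  16  16  17  15  14  45 120 184 184 183
L 126 152 109  31  16  16  15  16  16  14  27 102 181 185 183
L 127 160 137  61  18  16  17  16  15  13  20  76 157 183 184
L 128 158 149 105  32  15  16  16  17  14  14  53 129 182 184
L 129 154 155 137  67  18  13  16  15  14  29  85 156 184 183
L 130 155 163 166 125  39  14  15  13  25  78 149 182 184 183
L 131 165 177 183 163  91  48  39  28  58 129 182 185 183 183
L 132 174 183 185 179 155 137 125 101 120 168 184 184 183 183
L 133 180 184 184 184 183 183 178 163 168 183 184 183 183 183
L 134 183 183 183 183 184 184 184 184 182 184 184 183 183 183
L 135 183 183 183 183 183 184 183 183 183 183 183 184 183 183
R 130 183 183 184 181 151  47  25  29  29  28  28  27  58 146 183 184
R 131 
[... 203 characters left out ...]

R 134 183 183 182 184 175 100  33  27  30  30  29  28  58 138 183 183
R 135 182 183 183 184 179 136  43  26  30  29  28  46 112 181 185 183
R 136 182 183 183 184 185 171  60  26  29  27  38  90 161 184 184 183
R 137 182 183 183 183 184 174  83  35  27  32  68 147 184 185 183 182
R 138 182 182 183 182 184 176 119  88  54  60 115 180 185 183 183 183
R 139 183 183 183 183 184 180 161 155 132 134 162 183 183 183 182 183
R 140 183 184 183 182 183 184 183 184 182 182 183 183 183 183 182 182
R 141 183 183 182 183 183 183 183 184 184 184 182 183 182 183 182 183
R 142 183 183 183 183 182 183 183 183 183 183 183 183 183 182 183 182
R 143 183 183 182 183 182 183 182 183 182 182 184 182 183 182 183 183
```

```bash
python3 -m inch '[0,0,0,0,0,0.6,-1, 0,0,0,0,0,0.8,-1, 0,0,0,0,0,0.8,-1, 0,0,0,0,0,0.8,-1, 0,0,0,0,0,0.6,-1, 0,0,0,0,0,0.45,-1, 0,0,0,0,0,0,-1]' 30
python3 -m inch '[0,0,0,0,0,0,1, 0,0,0,0,0,0,1, 0,0,0,0,0,0,1, 0,0,0,0,0,0,1, 0,0,0,0,0,0,1, 0,0,0,0,0,0,1, 0,0,0,0,0,0,1, 0,0,0,0,0,0,1, 0,0,0,0,0,0,1]' 30
```

```text
t: 12.5
ee_pos: [0.5355, -0.2832, 0.1355]
eef_rot: [-0.001, 1.0, 0.013, -0.002]
wrist_force: [-0.0, -0.2, -0.1]
finger_gap: 0.0881
grip_force: 0.0
t: 13.25
ee_pos: [0.5367, -0.2833, 0.1397]
eef_rot: [-0.001, 1.0, 0.013, 0.001]
wrist_force: [-1.8, 9.3, 11.6]
finger_gap: 0.0327
grip_force: 30.0
```

```bash
python3 -m inch '[0,0,0,0,-0.04,-0.1,1, 0,0,0,0,0,-0.2,1, 0,0,0,0,0,-0.3,1, 0,0,0,0,0,-0.4,1, 0,0,0,0,0,-0.4,1, 0,0,0,0,0,-0.4,1, 0,0,0,0,0,-0.4,1, 0,0,0,0,0,-0.4,1, 0,0,0,0,0,-0.4,1, 0,0,0,0,0,-0.4,1, 0,0,0,0,0,-0.4,1, 0,0,0,0,0,0,1]'
python3 - <<'E'
from h import *
T=cams.snapshot("top");S=cams.snapshot("scene");np.save("pics/top5.npy",T);np.save("pics/scene6.npy",S);s=state();print(s["ee_pos"],s["wrist_force"],s["moment"],s["finger_gap"])
E
```

```text
t: 14.25
ee_pos: [0.5367, -0.2841, 0.2352]
eef_rot: [0.001, 1.0, 0.013, 0.001]
wrist_force: [0.1, 0.3, -2.7]
finger_gap: 0.0326
grip_force: 30.0
[ 0.53617329 -0.28372504  0.2328476 ] [-0.48226885  0.10308319 -3.4382154 ] [ 0.0114482  -0.00249503  0.0038237 ] 0.032578810927062225
```

```bash
cat > ring.py <<'E'
from h import *
def ring(S,c,z,r=.028,show=0):
    # dark ridge along radii about the expected centre
    V=cv2.GaussianBlur(hsv(S)[...,2].astype(np.float32),(3,3),0);P=[]
    for it in range(3):
        P=[]
        for a in np.deg2rad(np.arange(-125,126,6)):
            rr=np.arange(.020,.037,.0005);X=np.c_[c[0]+rr*np.cos(a),c[1]+rr*np.sin(a),np.full(len(rr),z)]
            q=proj("scene",X).astype(np.float32);v=cv2.remap(V,q[:,0].copy(),q[:,1].copy(),cv2.INTER_LINEAR)[:,0]
            w=np.clip(np.percentile(v,75)-v,0,None)**2
            if v.max()-v.min()>35:P.append(X[np.argmin(v),:2])
        P=np.array(P);cc,R=circ(P)
        g=abs(np.hypot(*(P-cc).T)-R)<.003
        cc,R=circ(P[g]);c=cc
    return cc,R,len(P),int(g.sum())
E
python3 - <<'E'
from ring import *
S=np.load("pics/scene6.npy")
for z in(.144,.148,.152):print(z,ring(S,[.5915,-.2825],z))
p=proj("scene",[.5915,-.2825,.148])[0];print(p)
V=hsv(S)[...,2];x0,y0=int(p[0])-13,int(p[1])-13
for y in range(y0,y0+27):print(y,' '.join(f"{v:3d}" for v in V[y,x0:x0+27]))
print(x0)
E
```

```text
0.144 (array([ 0.58442647, -0.28675427]), np.float64(0.029860410661976693), 37, 37)
0.148 (array([ 0.58710718, -0.28389379]), np.float64(0.03006050427971976), 38, 38)
0.152 (array([ 0.59018404, -0.28102654]), np.float64(0.02997891430257681), 38, 38)
[151.25433619 172.95311878]
159 184 180 171 169 169 160 120  94 145 184 184 183 178 167 130 116 166 182 164 139 156 162 161 169 120  80  90
160 182 176 169 169 165 133  95 143 182 185 183 174 168 145 117 154 183 170 118  83  94 107 104 128  98  77  89
161 177 171 171 168 150  94 108 180 186 184 182 167 156 118 134 181 181 139  83  75  76  82  91 122  99  71  75
162 171 170 171 162 122  93 145 184 185 184 181 167 128 116 166 184 167 100  75  75  76  85 124 155 108  65  60
163 170 171 167 140  96 143 182 186 186 183 169 146 113 153 184 180 136  81  75  76  80 109 149 129  76  59  60
164 170 170 153 103 110 180 187 186 185 178 139 107  99 160 183 160  99  76  77  77  95 144 144  92  62  60  62
165 170 163 124  95 146 186 186 182 166 144  99  74  69 115 164 115  78  75  77  80 108 158 113  68  58  62  63
166 166 141  99 143 183 183 165 148 11
[... 1505 characters left out ...]
 128  76  71  72  73  67
180 184 184 185 185 185 179 158 130 121 114 101 102 102 120 125 142 151 181 185 186 183 163  99  82  80  76  73
181 184 184 184 185 185 186 185 184 183 176 163 162 167 182 184 184 184 186 185 184 192 210 175 165 159 136 112
182 184 184 184 184 184 184 185 185 185 185 185 185 185 185 186 185 185 184 183 186 205 229 229 228 227 208 188
183 184 183 184 184 184 185 184 184 185 184 184 184 185 184 184 183 184 183 185 196 219 229 229 229 229 229 231
184 184 184 183 184 184 185 183 184 184 183 184 184 184 184 184 184 184 183 189 213 229 228 227 227 228 229 228
185 184 184 184 184 183 185 184 184 184 184 184 184 184 184 184 183 183 186 202 230 229 228 227 227 228 230 220
138
```

```bash
python3 -m inch '[0,0,1.5,0,-0.1,0,1, 0,0,0,-0.1,-0.3,0,1, 0,0,0,-0.15,-0.6,0,1, 0,0,0,-0.15,-0.8,0,1, 0,0,0,-0.15,-0.8,0,1, 0,0,0,-0.15,-0.8,0,1, 0,0,0,-0.15,-0.8,0,1, 0,0,0,-0.15,-0.8,0,1, 0,0,0,-0.15,-0.8,0,1, 0,0,0,-0.15,-0.8,0,1, 0,0,0,-0.15,-0.8,0,1, 0,0,0,-0.15,-0.8,0,1]'
python3 -m inch '[0,0,0,-0.15,-0.8,0,1, 0,0,0,-0.13,-0.8,0,1, 0,0,0,0,-0.8,0,1, 0,0,0,0,-0.6,0,1, 0,0,0,0,-0.34,0,1, 0,0,0,0,0,0,1, 0,0,0,0,0,0,1, 0,0,0,0,0,0,1]'
python3 - <<'E'
from ring import *
P=[state()["ee_pos"]]
T=cams.snapshot("top");S=cams.snapshot("scene");np.save("pics/top6.npy",T);np.save("pics/scene7.npy",S);s=state();P.append(s["ee_pos"]);print(P,s["wrist_force"],s["finger_gap"])
for z in(.144,.148,.152):print(z,ring(S,[.547,.0045],z))
print(proj("scene",[[.547,.0045,.148],[.547,.0045,.092],[.547,.0045,.051]]))
V=hsv(S)[...,2]
for y in range(172,222):print(y,' '.join(f"{v:3d}" for v in V[y,228:266]))
E
```

```text
t: 15.35
ee_pos: [0.4953, -0.0773, 0.2323]
eef_rot: [-0.0, 1.0, 0.0, -0.0]
wrist_force: [-0.2, -0.4, -2.1]
finger_gap: 0.0327
grip_force: 30.0
t: 16.02
ee_pos: [0.4891, 0.0042, 0.2326]
eef_rot: [0.0, 1.0, -0.0, -0.0]
wrist_force: [-0.6, -0.8, -1.8]
finger_gap: 0.0331
grip_force: 30.0
[array([0.4890962 , 0.00416951, 0.23258837]), array([0.48915526, 0.00402035, 0.23260636])] [-2.09130915e-03  8.74098539e-02 -3.09519482e+00] 0.03257267670961815
0.144 (array([0.54004118, 0.00058696]), np.float64(0.028152894500639732), 42, 42)
0.148 (array([0.54333525, 0.00191702]), np.float64(0.028015702022919687), 42, 42)
0.152 (array([0.54667534, 0.00324551]), np.float64(0.027877180703872455), 42, 42)
[[247.85631784 184.99907056]
 [248.3503201  197.45419328]
 [248.68833435 205.98026603]]
172 174 173 174 173 150 137 177 182 180 181 180 181 181 180 181 180 173 167 150 122 174 181 180 179 179 180 180 180 167 135 109 109 175 181 180 180 179 179
173 173 173 173 174 168 128 170 181 181 180 181 180 180 180 181 180 164 166 131 147 179 180 180 180 180 180 180 179 154 163 133 133 178 181 180 180 180 180
174 174 
[... 6779 characters left out ...]
  98  97  96  92  88  84  81  80  76  67  59  56  58  68  81  70  73  97 155
218 181 127 136 136 181 183 181 143  78  88 147 168 164  96  76  79  87  92  95  93  91  89  86  85  84  78  73  63  58  58  66  68  82  78  60  81  93 100
219 182 123 136 124 180 184 183 177  98  81 137 145 138  81  80  70  74  77  82  83  82  81  78  75  80  85  70  57  66  69  83  83  80  64  62  96 132 132
220 183 143 135 129 180 184 183 182 144  72  82  84  82  81  84  83  82  71  70  71  72  71  63  71 112 130 120  75  81  85  84  80  68  58  85 136 179 169
221 185 179 132 135 158 183 183 183 178  95  68  72  83  83  85  86  85  84  84  83  85  83  69  90 156 168 163  88  83  83  77  65  54  76 134 179 183 136
```

The ring appears as an ellipse centred at (247.5,184), about 3 mm short in x of the shaft axis. I'll correct that and descend to just above the shaft end, then look again.

```bash
python3 -m inch '[0,0,0,0.14,-0.04,0,1, 0,0,0,0,0,0.3,1, 0,0,0,0,0,0.4,1, 0,0,0,0,0,0.4,1, 0,0,0,0,0,0.3,1, 0,0,0,0,0,0,1, 0,0,0,0,0,0,1, 0,0,0,0,0,0,1]'
python3 - <<'E'
from ring import *
S=cams.snapshot("scene");np.save("pics/scene8.npy",S);s=state();e=s["ee_pos"];print(e,s["wrist_force"],s["finger_gap"])
zr=.148+e[2]-.2326
for z in(zr-.003,zr,zr+.003):print(z,ring(S,[.547,.0045],z))
V=hsv(S)[...,2]
for y in range(180,206):print(y,' '.join(f"{v:3d}" for v in V[y,232:264]))
print(proj("scene",[.547,.0045,zr]))
E
```

```text
t: 16.78
ee_pos: [0.4929, 0.0057, 0.1981]
eef_rot: [0.0, 1.0, -0.0, 0.0]
wrist_force: [0.1, 0.1, -3.6]
finger_gap: 0.0324
grip_force: 30.0
[0.49290787 0.00568352 0.19820117] [ 0.51128845 -0.43248324 -2.75918735] 0.03253166612954079
0.11060117216172508 (array([0.54421356, 0.003395  ]), np.float64(0.029116934630282344), 42, 41)
0.11360117216172508 (array([0.54677232, 0.00435751]), np.float64(0.02893097851826087), 42, 41)
0.11660117216172508 (array([0.54910317, 0.0053042 ]), np.float64(0.02881928788280527), 42, 41)
180 176 182 180 180 180 180 180 180 180 180 179 179 180 174 168 148 133 175 180 179 180 179 179 179 179 161  93  84 130 177 181 178
181 181 181 180 180 180 180 180 179 180 179 180 180 179 167 163 133 159 178 179 179 179 179 179 180 178 146 111  96 152 179 181 177
182 180 181 180 179 180 179 180 179 179 180 180 180 172 169 150 136 176 180 180 179 179 179 180 179 176 165 139 126 175 181 179 155
183 180 180 179 181 180 181 179 180 180 180 180 179 155 162 134 159 179 180 180 179 179 179 179 178 170 162 126 157 179 182 176 106
184 180 180 180 180 180 180 180 179 181 181 181 169 12
[... 2179 characters left out ...]
94  89  93
201 180 180 180 181 181 182 182 180 163 146  91  82  84 124 127 110 107 121 118 118 114 138 108  92 146 155 169 178 175 101  96 130
202 180 181 180 181 181 180 160 146 130 130  99  89  99 161 165 155 157 170 162 148 119 113  90  80 104 121 125 152 150 100 134 178
203 180 181 182 181 161 146 128 134 142 138 112  91  91  99 107 134 146 136 125 111  94  91  87  82  72  97 129 131  74  85 161 182
204 181 183 180 158 127 135 130 137 144 112 102 100  99  91  93  99 106 103  99  94  91  89  87  81  60  76 100 110  69  98 122 166
205 182 180 152 128 131 123 154 172 149  87 116 118 114  96  93  95  98 101  99  94  92  90  87  86  69  58  82  83  79 126 137 126
[[248.16438518 192.76549595]]
```

```bash
python3 -m inch '[0,0,0,0.02,0,0.2,1, 0,0,0,0,0,0.3,1, 0,0,0,0,0,0.3,1, 0,0,0,0,0,0.2,1, 0,0,0,0,0,0,1, 0,0,0,0,0,0,1]'
python3 -m inch '[0,0,0,0,0,0.2,1, 0,0,0,0,0,0.3,1, 0,0,0,0,0,0.3,1, 0,0,0,0,0,0.3,1, 0,0,0,0,0,0.2,1, 0,0,0,0,0,0.1,1, 0,0,0,0,0,0,1, 0,0,0,0,0,0,1]'
python3 - <<'E'
from ring import *
S=cams.snapshot("scene");np.save("pics/scene9.npy",S);s=state();e=s["ee_pos"];print(e,s["wrist_force"],s["moment"],s["finger_gap"])
zr=.148+e[2]-.2326
for z in(zr-.003,zr,zr+.003):print(z,ring(S,[.547,.0045],z))
cv2.imwrite("pics/c8.png",cv2.resize(S[172:232,218:278,::-1],(600,600),interpolation=cv2.INTER_NEAREST))
f=lambda P:((proj("scene",P)-[218,172])*10).round().tolist()
print(f([[.547,.0045,.051],[.5655,.0045,.058],[.5655,.0045,.044],[.547+.031,.0045,.053],[.547,.0355,.053],[.547,-.0265,.053]]))
E
```

```text
t: 17.33
ee_pos: [0.493, 0.0058, 0.1724]
eef_rot: [-0.0, 1.0, -0.0, -0.0]
wrist_force: [0.5, 0.5, -2.7]
finger_gap: 0.0326
grip_force: 30.0
t: 18.0
ee_pos: [0.4932, 0.0057, 0.1377]
eef_rot: [0.0, 1.0, -0.0, 0.0]
wrist_force: [-0.4, 0.3, -1.8]
finger_gap: 0.0327
grip_force: 30.0
[0.493281   0.00572673 0.13794768] [-0.09234055 -0.38752796 -3.05738577] [ 0.01869555 -0.0198493  -0.01643451] 0.03283462203714843
0.05034767624758765 (array([0.54946414, 0.00453548]), np.float64(0.026865930135751823), 22, 14)
0.053347676247587655 (array([0.55189769, 0.00540983]), np.float64(0.026575607001073278), 22, 14)
0.05634767624758766 (array([0.55396769, 0.00615311]), np.float64(0.026808195231532026), 22, 12)
[[307.0, 340.0], [286.0, 371.0], [287.0, 399.0], [272.0, 413.0], [403.0, 361.0], [212.0, 311.0]]
```

View pics/c8.png

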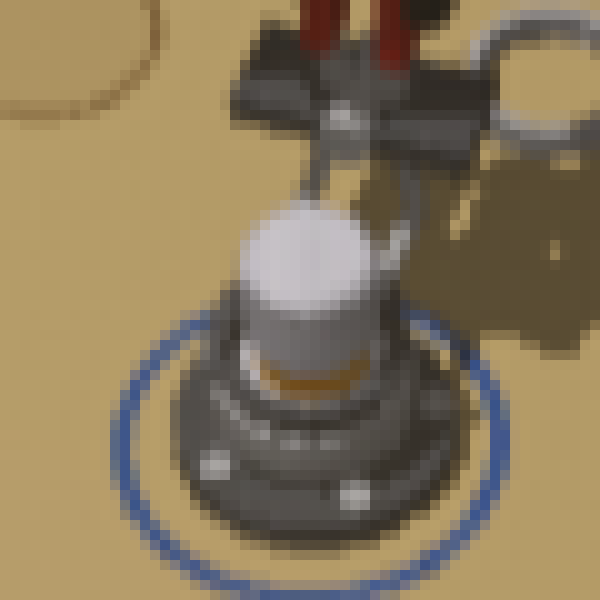

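The circlip sits round the shaft at groove height: its front arc is near (310,410), the gold groove shows at (315,380), and the stub is inside the blue ring. The wrist carries only the pliers' weight, so nothing is touching. I'm handing in.

```bash
python3 -c "
from station import job
print(job.hand_in())"
```

```text
the job is handed in; nothing more can be done
None
```

I handed the job in at about 18 s: the stub stands inside the blue circle, and the fully spread circlip is held level with the groove, not touching the shaft or bearing as far as the wrist force shows. During the slide the stub was pressed down with up to 33 N for a moment, and I saw no sign of it lifting or tipping.

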